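# Clamp the loaded slide rack with the hex key

## Task

Take the larger of the two T-handled hex keys from its stand, push it fully home into the recessed hex socket of the clamp screw beside the rack that holds glass slides (not the empty rack), and only then turn the screw clockwise, seen from above, until its clamp finger points straight across the edge of the rack. Leave the key standing seated in the screw and let go.

Things in the scene. Friction and masses are not known exactly. Their poses are not given: they have to be found in the camera images.
- key_grip (a point): Centre of the handle of the larger hex key, standing 48 mm deep in a loose hole of a grey stand (58 mm high), 56 mm from a far smaller key (top 86 mm above the table). Handle: black bar 80 long, 20 thick, 36 tall; key 156 mm tall, 0.25 kg. x along the bar, y across it, z up. Steel shank 120 mm long, hexagonal, 19 across flats; one pair of flats faces along x.
- key_tip (a point): Centre of the lower end of the larger key's shank, 138 mm below key_grip, same axes. The last 10 mm of the shank taper, as a hexagon, from 19 to about 8.5 mm. Jars and bottles near the path stand up to 90 mm high.
- socket (a point): Centre of the socket's floor in the screw to turn (steel head 52 across, top 52 mm above the table), 16 mm above the table. z up, x along its 74 mm clamp finger; turns with it. Hexagon 20.8 across flats, 16 deep, under a 20 mm hexagonal lead-in 40 mm wide; flats face along x: the key enters with its bar along the finger or at 60 or 120 degrees to it, within 10. Slides: 60 high, 70 mm off.
- screw (a joint): Turn of that screw in rad, growing clockwise seen from above: 0 with the finger to the left, along the rack's edge; 1.57 (wanted) with it straight across the edge, pointing at the slides; stop at 2.0. Starts at 0.15 to 0.55, resists with about 0.06 N m and stays where left. The key has up to 10 degrees of free play each way before the screw follows.

How it is judged:
By the outcome, as a careful person would: the job done as asked, in the order asked, and still so for the second after the job is handed in, with the robot touching nothing.
It also fails if it takes over 51 s, if anything falls off the work surface, if the arm or the gripper's body presses on something with over 40 N, if the wrist force passes 120 N, or if a joint passes its speed limit or range.

## Robot

A 7-joint arm with a two-finger parallel gripper is mounted at the origin on the work surface. World frame = base frame: x ahead of the robot, y to its left, z up, the work surface at z = 0. Lengths are in m, angles in rad, forces in N, time in s.
With the tool pointing down it reaches from about 0.4 to 0.9 m from the base axis. Payload 5.5 kg.
Tool frame: the origin (TCP) lies midway between the tips of the shut fingers; the grasp point (between the pads) lies 19 mm behind it; x points along the fingers, y is the direction in which the jaws open and shut, and the axes are right-handed (so a half turn about x gives the same grasp; the last joint's range is limited). The gripper opens to 92 mm and grips with 3 to 60 N. Pads are 19 mm wide; open, the fingers measure 130 mm over their backs; the gripper's body (75 mm by 190 mm) begins 47 mm behind the grasp point.
Start: joints at [1.499, 0.501, -0.427, 1.55, 0.221, 1.138, -0.21], TCP at [0.214, -0.614, 0.227] pointing down, gripper open.
Joint ranges: [-2.88, 2.88], [-0.31, 2.03], [-1.54, 1.56], [0.2, 2.42], [-1.41, 4.55], [0.19, 2.02], [-2.57, 2.57]. Speed limits (rad/s): [2.57, 2.57, 3.14, 3.14, 3.14, 3.14, 3.14].

## Interface

Orientations are given as [roll, pitch, yaw] about the fixed x, y, z axes, in that order (R = Rz(yaw) Ry(pitch) Rx(roll)).
In Python, from workcell import bot gives the robot as it stands. The module is installed in compiled form; this text tells all that it offers.
- The arm moves only by the shell command python3 -m creep 'ROWS' [FORCE]. ROWS is JSON, a list that holds one entry, the list of rows, each a list of 7 numbers: the shift along the tool's x, y, z in cm, then the turn, a rotation vector about the tool's x, y, z in degrees, then the opening, from 0 (shut) to 1 (fully open). In form: [[[tx, ty, tz, ax, ay, az, grip], ...]]. A call has 1 to 10 rows; each row shifts and turns the pose as measured when the row begins, along the tool's axes as they then stand; what a row does not reach is not made up. A row lasts 1/8 s, in which the tool goes at most 62.5 mm and 10.7 degrees, less where a joint would pass 70% of its speed; a pose out of reach is approached as far as the arm can. A call with a gripper value outside its range is refused whole. The fingers move at their own pace and stop on an object; FORCE is the grip in N (left out, the last holds). Time passes only in rows, so rows that do not move let the fingers close. It gives the time, the measured TCP pose, the force and the opening at its end, in the units of the state.
- bot.sense(): the state, without advancing time (a new reading comes with each control period).
- bot.capture(name): name is "scene" or "top" or "wrist"; returns a dict with "color" (400x640x3 uint8, red, green, blue), "z_map" (400x640 float32, m along the optical axis (not along the pixel's ray), 0 where there is no reading), "fx", "fy", "cx", "cy" (pixels), "extrinsics" (4x4, takes a point from world to camera coordinates); the wrist camera has in their place "hand_eye" (4x4, takes a point from camera to tool coordinates, whose origin is the TCP and whose axes are the tool frame's). Camera axes: x right, y down, z forward; pixel columns grow to the right and rows downward; lengths in m; the calibration is good to about 2 mm. A picture is of the moment at which its call begins: read the wrist's pose just before it.
- bot.job_done(): hands the job in, once; it reports no verdict.
Trained networks look in a picture, given as the dict that the camera call returned (one of the last four; its "shot" number tells which), for a name from the list of things; names that differ only in an ending like _2 or _b are one class to them, and where a whole thing is asked for, a point or a joint stands for the part that bears it (a point fixed in the world has none). Each returns a list of dicts, best first, with "conf" (0 to 1); they miss things now and then, are a little off and sometimes report something else, mostly with a low value. They report only what shows in the picture. A call takes as long as a camera call.
- bot.search_frame(thing, picture): "at" ([x, y, z] in m, in the coordinates of the camera as it stood for that picture, good to about 4 mm: the middle of the surface that is visible of it).
- bot.mark_of(thing, picture): "at" ([x, y, z] in m, in the coordinates of the camera as it stood for that picture, good to about 4 mm: a listed point, or the origin of a listed thing).
The state is a dict: "t": time; "joints": joint angles; "dq": joint speeds; "tau": joint torques, N m; "tcp_pos": TCP position; "tool_rot": TCP orientation; "contact_force": force on the tool from outside, world axes, zero at the start; "moment": the same for the moment, N m; "width": opening from 0.0 (shut) to 1.0 (fully open).
Only numpy, scipy, OpenCV 4.12 (cv2) and the standard library are available. Lean on these libraries where they do the work, as an engineer would, in place of code of your own. Each camera call takes 0.05 s, during which the arm holds its last target.

## Working session

There is one attempt and no reset: what is moved stays moved. The work goes in short steps, Python scripts to look and compute and a shell command to move; the robot and the scene stay as the last step left them, time stands still between calls to the robot, and variables do not carry over. Pictures are saved under pics/ and viewed, and the job is handed in when it is done.

```bash
mkdir -p pics; cat > h.py <<'E'
import numpy as np,cv2
from workcell import bot
from scipy.spatial.transform import Rotation as R
def T():
    s=bot.sense();M=np.eye(4);M[:3,:3]=R.from_euler('xyz',s['tool_rot']).as_matrix();M[:3,3]=s['tcp_pos'];return M
def shot(n,f=None):
    M=T();p=bot.capture(n)
    p['c2w']=M@p['hand_eye'] if n=='wrist' else np.linalg.inv(p['extrinsics'])
    if f: cv2.imwrite('pics/'+f,p['color'][:,:,::-1])
    return p
def w(p,a): return p['c2w'][:3,:3]@np.array(a)+p['c2w'][:3,3]
def px(p,a): return (p['fx']*a[0]/a[2]+p['cx'],p['fy']*a[1]/a[2]+p['cy'])
def cloud(p):
    z=p['z_map'];v,u=np.indices(z.shape)
    c=np.stack([(u-p['cx'])/p['fx']*z,(v-p['cy'])/p['fy']*z,z],-1)
    W=c@p['c2w'][:3,:3].T+p['c2w'][:3,3];W[z==0]=np.nan;return W
E
python3 - <<'E'
from h import *
np.set_printoptions(precision=4,suppress=True)
s=bot.sense();print(s)
for n in ['scene','top','wrist']:
    p=shot(n,n+'1.png')
    if n=='wrist': print(p['hand_eye'])
    for th in ['key_grip','key_tip','socket']:
        for r in bot.mark_of(th,p)[:3]: print(n,th,round(r['conf'],2),w(p,r['at']),np.round(px(p,r['at'])))
print(T())
E
```

```text
{'t': 0.0, 'joints': array([ 1.4992,  0.5018, -0.4268,  1.5515,  0.2208,  1.1383, -0.2103]), 'dq': array([ 0.0009, -0.0013, -0.0019,  0.0007, -0.0002, -0.0005, -0.0009]), 'tau': array([ -0.0004, -56.6597,  -5.8155, -27.9108,  -0.0685,   0.0308,
         0.0002]), 'tcp_pos': array([ 0.2133, -0.6133,  0.2257]), 'tool_rot': array([-1.6074,  1.5688,  1.869 ]), 'contact_force': array([ 0.3349, -0.782 , -0.3186]), 'moment': array([-0.0034, -0.0611,  0.0292]), 'width': 0.9989261279442305}
scene key_grip 0.78 [ 0.5704 -0.2974  0.1462] [174. 167.]
scene socket 0.73 [0.5518 0.2899 0.0142] [457. 290.]
top key_grip 0.78 [ 0.5687 -0.298   0.1496] [467. 169.]
top socket 0.61 [0.5495 0.2925 0.0126] [172. 184.]
[[ 0.0008 -0.2502  0.9682 -0.1592]
 [ 1.      0.0005 -0.0007  0.0007]
 [-0.0003  0.9682  0.2502 -0.0662]
 [ 0.      0.      0.      1.    ]]
[[-0.      0.3286 -0.9445  0.2136]
 [ 0.     -0.9445 -0.3286 -0.6139]
 [-1.     -0.      0.      0.2267]
 [ 0.      0.      0.      1.    ]]
```

View pics/scene1.png

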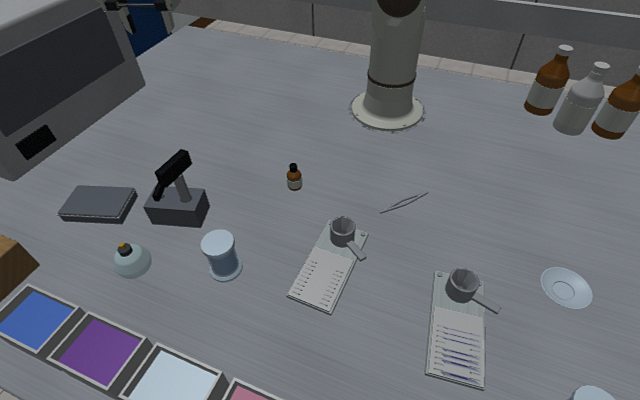

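View pics/top1.png

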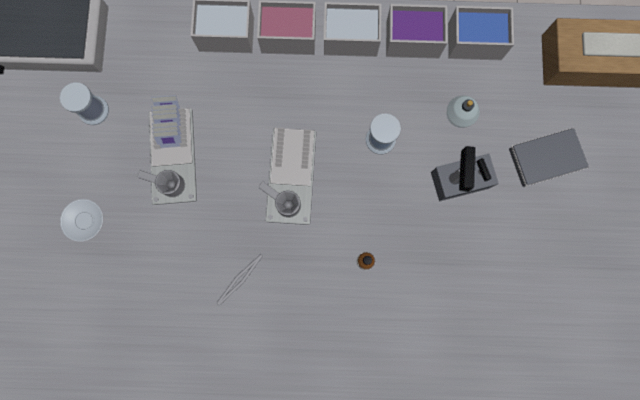

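The scene and top pictures agree. The larger key is at top (467,169) and the slide rack's screw is at top (168,182), with its finger pointing left and slightly up to (141,176). The empty rack's screw is at (287,203). Next I measure the angles.

```bash
python3 - <<'E'
from h import *
np.set_printoptions(precision=4,suppress=True)
p=shot('top');W=cloud(p);q=shot('scene');V=cloud(q)
def rect(P,name):
    P=P[:,:2].astype(np.float32); (c,s,a)=cv2.minAreaRect(P*1000); box=cv2.boxPoints((c,s,a));e=[box[1]-box[0],box[2]-box[1]];l=max(e,key=np.linalg.norm)
    print(name,len(P),np.round(c,1),np.round(s,1),'long ang',np.degrees(np.arctan2(l[1],l[0])))
for n,C in (('top',W),('scene',V)):
    def sel(x,y,r,z0,z1):
        d=np.hypot(C[...,0]-x,C[...,1]-y)
        return C[(d<r)&(C[...,2]>z0)&(C[...,2]<z1)]
    rect(sel(.57,-.298,.06,.125,.17),n+' handle')
    rect(sel(.57,-.298,.06,.146,.17),n+' handletop')
    S=sel(.55,.29,.11,.02,.08); 
    print('z hist',np.histogram(S[:,2],12))
    H=sel(.55,.291,.03,.046,.06);print('head',H.mean(0),len(H))
    d=np.hypot(C[...,0]-.55,C[...,1]-.291)
    F=C[(d>.032)&(d<.085)&(C[...,1]>.30)&(C[...,0]<.59)&(C[...,2]>.015)&(C[...,2]<.06)];rect(F,n+' finger');print(F.mean(0),F[:,2].min(),F[:,2].max())
im=cv2.resize(p['color'][80:220,110:250,::-1],None,fx=5,fy=5,interpolation=2);cv2.imwrite('pics/top_r.png',im[:600])
im=cv2.resize(p['color'][130:220,420:530,::-1],None,fx=6,fy=6,interpolation=2);cv2.imwrite('pics/top_k.png',im[:600])
im=cv2.resize(q['color'][250:390,410:510,::-1],None,fx=4,fy=4,interpolation=2);cv2.imwrite('pics/sc_r.png',im[:600])
E
```

```text
top handle 657 [ 569.6 -298.6] [21.7 80.8] long ang -3.5937738
top handletop 566 [ 569.6 -298.7] [21.6 80.8] long ang -3.3747656
z hist (array([138, 157,  56,  74,  79,  87, 101,  86, 165, 165,  58,  10]), array([0.02  , 0.0234, 0.0267, 0.0301, 0.0334, 0.0368, 0.0401, 0.0435,
       0.0468, 0.0502, 0.0535, 0.0569, 0.0602]))
head [0.5464 0.2903 0.0501] 251
top finger 143 [550.1 337.1] [75.9 47.7] long ang 2.6735673
[0.5619 0.3419 0.0241] 0.015074257004109137 0.03082419524647606
scene handle 773 [ 572.9 -294.3] [22.2 81.1] long ang -3.0974135
scene handletop 536 [ 572.8 -294.3] [21.8 81.2] long ang -3.7014182
z hist (array([ 86, 259,  84,  43,  83,  70,  89,  79, 101, 207,  23,  29]), array([0.02  , 0.0233, 0.0265, 0.0298, 0.033 , 0.0363, 0.0395, 0.0428,
       0.046 , 0.0493, 0.0525, 0.0558, 0.059 ]))
head [0.5512 0.294  0.0501] 327
scene finger 246 [564.5 343. ] [45.2 18.4] long ang 76.37345
[0.5663 0.343  0.0246] 0.017089138610357213 0.0280435211988167
```

View pics/top_r.png

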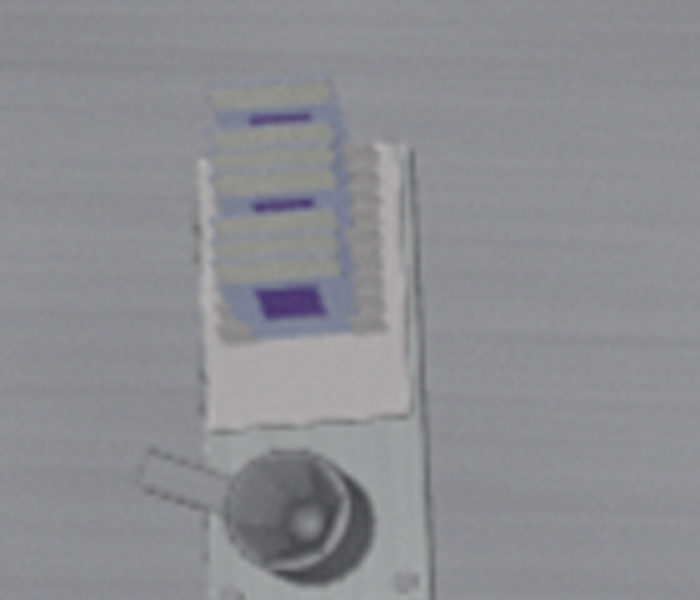

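View pics/top_k.png

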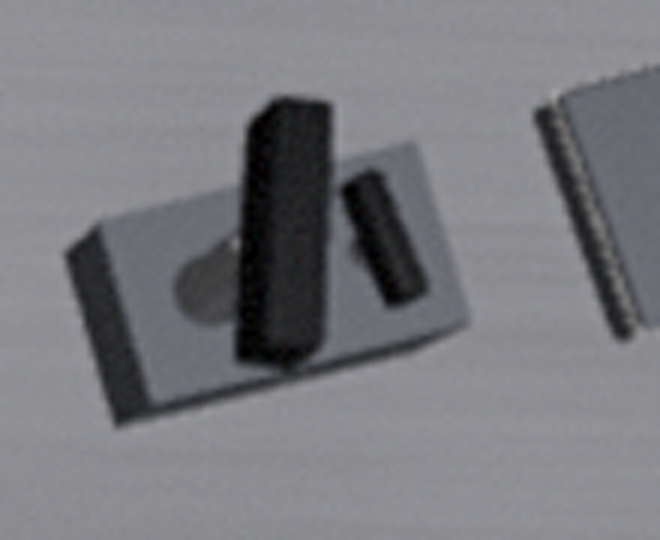

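View pics/sc_r.png

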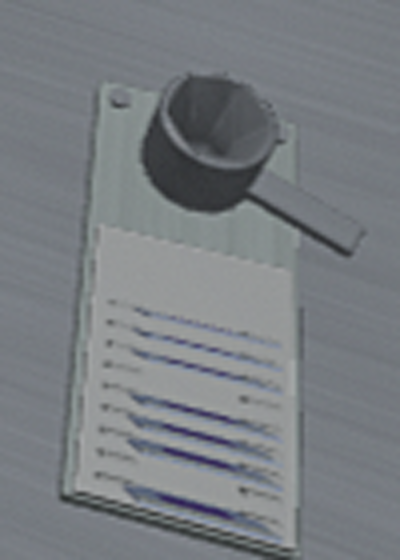

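```bash
cat > plan.py <<'E'
from h import *
# plan(target xyz, target world angle of tool y (deg), n rows): rows in tool axes, tilt corrected in even shares
def plan(xyz,yaw,n,way=0):
    M=T();a=np.radians(yaw);y=np.array([np.cos(a),np.sin(a),0]);x=np.array([0,0,-1.]);G=np.c_[x,y,np.cross(x,y)]
    D=R.from_matrix(M[:3,:3].T@G).as_rotvec()
    if way and np.sign(D[0])!=way: D=D*(1-2*np.pi/np.linalg.norm(D))
    d=(np.array(xyz)-M[:3,3])/n
    print('n',n,'d',d,'rot',np.degrees(D))
    for i in range(n):
        Ri=M[:3,:3]@R.from_rotvec(D*i/n).as_matrix()
        print(np.round(np.r_[Ri.T@d*100,np.degrees(D)/n],2).tolist())
E
python3 - <<'E'
from plan import *
np.set_printoptions(precision=4,suppress=True)
plan([0.53,-.30,.26],86.5,16,-1)
E
```

```text
n 16 d [0.0198 0.0196 0.0021] rot [-157.3149    0.007     0.0014]
[-0.21, -1.2, -2.51, -9.83, 0.0, 0.0]
[-0.21, -0.76, -2.68, -9.83, 0.0, 0.0]
[-0.21, -0.29, -2.77, -9.83, 0.0, 0.0]
[-0.21, 0.19, -2.78, -9.83, 0.0, 0.0]
[-0.21, 0.66, -2.71, -9.83, 0.0, 0.0]
[-0.21, 1.11, -2.55, -9.83, 0.0, 0.0]
[-0.21, 1.53, -2.33, -9.83, 0.0, 0.0]
[-0.21, 1.91, -2.03, -9.83, 0.0, 0.0]
[-0.21, 2.23, -1.67, -9.83, 0.0, 0.0]
[-0.21, 2.48, -1.27, -9.83, 0.0, 0.0]
[-0.21, 2.66, -0.83, -9.83, 0.0, 0.0]
[-0.21, 2.76, -0.36, -9.83, 0.0, 0.0]
[-0.21, 2.78, 0.12, -9.83, 0.0, 0.0]
[-0.21, 2.72, 0.59, -9.83, 0.0, 0.0]
[-0.21, 2.58, 1.05, -9.83, 0.0, 0.0]
[-0.21, 2.37, 1.47, -9.83, 0.0, 0.0]
```

```bash
python3 -m creep '[[[-0.3,-1.2,-2.5,-9.8,0,0,1],[-0.3,-0.8,-2.7,-9.8,0,0,1],[-0.3,-0.3,-2.8,-9.8,0,0,1],[-0.3,0.2,-2.8,-9.8,0,0,1],[-0.3,0.7,-2.7,-9.8,0,0,1],[-0.2,1.1,-2.6,-9.8,0,0,1],[-0.2,1.5,-2.3,-9.8,0,0,1],[-0.2,1.9,-2.0,-9.8,0,0,1]]]'
python3 - <<'E'
from plan import *
print(bot.sense()['joints'],T())
plan([0.53,-.30,.26],86.5,9,-1)
E
```

```text
t: 1.7
tcp_pos: [0.3711, -0.4522, 0.2484]
tool_rot: [-0.606, 1.567, -2.007]
contact_force: [0.1, -0.0, -0.4]
width: 1.002
[ 1.44412117  0.43863844 -0.79849192  1.68854249  0.3420977   1.15816717
  0.72368824] [[-0.00141816  0.98559475  0.16911825  0.37109852]
 [-0.00304176  0.16911339 -0.98559191 -0.4522299 ]
 [-0.99999437 -0.00191214  0.00275812  0.24844041]
 [ 0.          0.          0.          1.        ]]
n 9 d [0.01765572 0.01691443 0.0012844 ] rot [-7.67634808e+01  6.02597401e-02  1.98519257e-01]
[-0.14, 2.03, -1.37, -8.53, 0.01, 0.02]
[-0.14, 2.21, -1.05, -8.53, 0.01, 0.02]
[-0.13, 2.34, -0.71, -8.53, 0.01, 0.02]
[-0.13, 2.42, -0.36, -8.53, 0.01, 0.02]
[-0.13, 2.44, 0.0, -8.53, 0.01, 0.02]
[-0.13, 2.42, 0.37, -8.53, 0.01, 0.02]
[-0.13, 2.34, 0.72, -8.53, 0.01, 0.02]
[-0.13, 2.2, 1.06, -8.53, 0.01, 0.02]
[-0.13, 2.02, 1.37, -8.53, 0.01, 0.02]
```

```bash
python3 -m creep '[[[-0.1,2.0,-1.4,-8.5,0,0,1],[-0.1,2.2,-1.1,-8.5,0,0,1],[-0.1,2.3,-0.7,-8.5,0,0,1],[-0.1,2.4,-0.4,-8.5,0,0,1],[-0.1,2.4,0,-8.5,0,0,1],[-0.1,2.4,0.4,-8.5,0,0,1],[-0.1,2.3,0.7,-8.5,0,0,1],[-0.1,2.2,1.1,-8.5,0,0,1],[-0.1,2.0,1.4,-8.5,0,0,1],[0,0,0,0,0,0,1]]]'
python3 - <<'E'
from h import *
np.set_printoptions(precision=4,suppress=True)
print(bot.sense()['joints'],T())
p=shot('wrist','w2.png');C=cloud(p)
for r in bot.mark_of('key_grip',p)[:2]: print(r['conf'],w(p,r['at']),px(p,r['at']))
d=np.hypot(C[...,0]-.57,C[...,1]+.297)
H=C[(d<.07)&(C[...,2]>.15)&(C[...,2]<.18)]
print(len(H),H[:,2].mean(),cv2.minAreaRect((H[:,:2]*1000).astype(np.float32)))
E
```

```text
t: 2.95
tcp_pos: [0.5321, -0.2918, 0.2587]
tool_rot: [-1.447, 1.565, -1.466]
contact_force: [0.0, 0.0, 1.1]
width: 0.995
[ 1.2215  0.5968 -1.1082  1.6185  0.5595  1.2759  1.566 ] [[ 0.0006  0.019   0.9998  0.5321]
 [-0.0059  0.9998 -0.019  -0.2918]
 [-1.     -0.0059  0.0007  0.2587]
 [ 0.      0.      0.      1.    ]]
0.78 [ 0.5691 -0.2991  0.1499] (308.65521422081673, 241.72233097111814)
1785 0.16611500687447117 ((570.6995239257812, -297.4577941894531), (20.015409469604492, 79.9901351928711), 86.6087646484375)
```

View pics/w2.png

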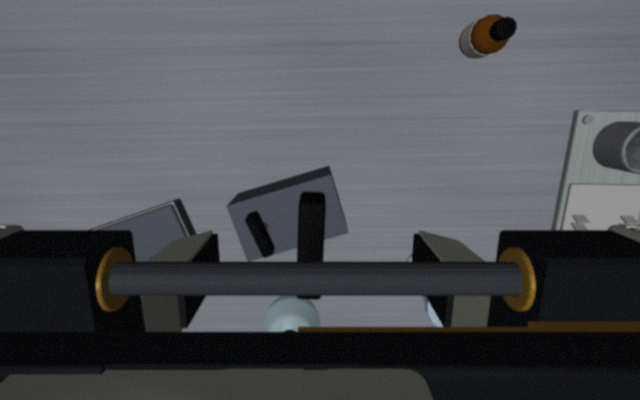

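The wrist picture shows the larger bar at (311,240), the small key at (259,232), and the bar lying between the jaws. Measured: centre (0.5707, -0.2975), top 0.166, 20x80 mm at -3.4°. These match the given sizes.

```bash
python3 - <<'E'
from plan import *
plan([0.5707,-.2975,.129],86.6,5)
E
```

```text
n 5 d [ 0.00806477 -0.0006296  -0.02584493] rot [ 1.98802931 -0.05046449  0.42353941]
[2.58, -0.02, 0.81, 0.4, -0.01, 0.08]
[2.58, -0.02, 0.81, 0.4, -0.01, 0.08]
[2.58, -0.02, 0.81, 0.4, -0.01, 0.08]
[2.58, -0.02, 0.81, 0.4, -0.01, 0.08]
[2.58, -0.02, 0.81, 0.4, -0.01, 0.08]
```

```bash
python3 -m creep '[[[0.8,0,2.0,0.7,0,0.1,1],[1.5,0,1.2,0.7,0,0.1,1],[3,0,0.8,0.6,0,0.1,1],[3,0,0,0,0,0.1,1],[2.5,0,0,0,0,0,1],[1.5,0,0,0,0,0,1],[0,0,0,0,0,0,1]]]'
python3 - <<'E'
from plan import *
plan([0.5707,-.2975,.129],86.6,1)
E
```

```text
t: 3.92
tcp_pos: [0.5654, -0.3056, 0.1277]
tool_rot: [-2.494, 1.562, -2.576]
contact_force: [0.7, -0.5, -0.0]
width: 0.999
n 1 d [0.00527633 0.00810803 0.00133804] rot [-1.31429524 -0.40140075  0.29667751]
[-0.14, 0.85, 0.46, -1.31, -0.4, 0.3]
```

```bash
python3 -m creep '[[[-0.1,0.8,0.4,-1.3,-0.4,0.3,1],[0,0,0,0,0,0,1]]]'
python3 - <<'E'
from plan import *
plan([0.5707,-.2975,.129],86.6,1)
E
```

```text
t: 4.18
tcp_pos: [0.5714, -0.2977, 0.1304]
tool_rot: [-0.102, 1.568, -0.161]
contact_force: [0.4, -0.7, 0.2]
width: 1.0
n 1 d [-0.00071848  0.00019951 -0.00142409] rot [0.04366676 0.16298951 0.01668763]
[0.14, 0.02, -0.07, 0.04, 0.16, 0.02]
```

Aligned. Now close.

```bash
python3 -m creep '[[[0.1,0,0,0,0.1,0,0],[0,0,0,0,0,0,0],[0,0,0,0,0,0,0],[0,0,0,0,0,0,0],[0,0,0,0,0,0,0],[0,0,0,0,0,0,0]]]' 55
python3 - <<'E'
from plan import *
print(bot.sense()['moment'])
plan([0.5707,-.2975,.129],86.6,1)
E
```

```text
t: 4.92
tcp_pos: [0.5723, -0.2983, 0.1312]
tool_rot: [-0.549, 1.567, -0.608]
contact_force: [0.3, -0.2, 0.2]
width: 0.393
[ 0.07301659 -0.14936168 -0.02462174]
n 1 d [-0.00163815  0.0007522  -0.00220936] rot [0.02490999 0.19149448 0.11698834]
[0.22, 0.07, -0.17, 0.02, 0.19, 0.12]
```

Still closing (0.39, while the bar is at about 0.22).

```bash
python3 -m creep '[[[0.2,0.1,-0.1,0,0,0,0],[0,0,0,0,0,0,0],[0,0,0,0,0,0,0],[0,0,0,0,0,0,0]]]' 55
python3 - <<'E'
from plan import *
print(bot.sense()['moment'])
plan([0.5707,-.2975,.129],86.6,1)
E
```

```text
t: 5.42
tcp_pos: [0.5711, -0.2969, 0.1288]
tool_rot: [-0.534, 1.568, -0.593]
contact_force: [0.4, 0.2, -0.2]
width: 0.216
[ 0.12170129 -0.14824237 -0.00507708]
n 1 d [-0.00041489 -0.00056984  0.00020027] rot [0.02866267 0.16002174 0.09454656]
[-0.02, -0.06, -0.04, 0.03, 0.16, 0.09]
```

```bash
python3 -m creep '[[[0,0,0,0,0,0,0],[-1,0,0,0,0,0,0],[-1.5,0,0,0,0,0,0],[-2,0,0,0,0,0,0],[-2.5,0,0,0,0,0,0],[-3,0,0,0,0,0,0],[-3,0,0,0,0,0,0],[-3,0,0,0,0,0,0],[0,0,0,0,0,0,0]]]' 55
python3 - <<'E'
from h import *
np.set_printoptions(precision=4,suppress=True)
print(bot.sense()['joints'],T())
p=shot('scene','s3.png')
for r in bot.mark_of('key_tip',p)[:2]+bot.mark_of('key_grip',p)[:2]: print(r['conf'],w(p,r['at']),px(p,r['at']))
# geometry of target
for n in ('top','scene'):
    p=shot(n);print(n,w(p,bot.mark_of('socket',p)[0]['at']))
cv2.imwrite('pics/t3.png',p['color'][:,:,::-1])
E
```

```text
t: 6.55
tcp_pos: [0.5705, -0.2956, 0.3015]
tool_rot: [-0.548, 1.565, -0.606]
contact_force: [0.3, 0.2, -2.6]
width: 0.213
[ 1.142   0.6159 -1.0896  1.4738  0.5515  1.3778  1.5394] [[ 0.0047  0.0573  0.9983  0.5705]
 [-0.0033  0.9984 -0.0573 -0.2956]
 [-1.     -0.003   0.0049  0.3015]
 [ 0.      0.      0.      1.    ]]
0.66 [ 0.5744 -0.2907  0.1789] (170.66089583365897, 156.64686889229975)
0.58 [ 0.569  -0.2972  0.3196] (144.6652031268555, 90.0619877047208)
top [0.5472 0.2915 0.0159]
scene [0.5514 0.2929 0.0165]
```

View pics/s3.png

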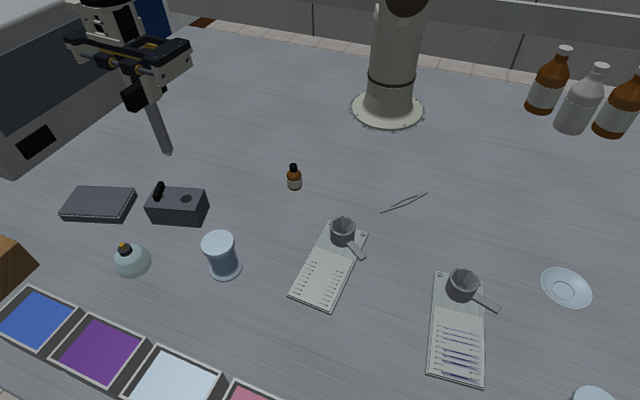

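The key is out and upright in the jaws, with its tip at (171,156) in the scene picture, about 0.18 m high. Next I carry it toward the rack and stop short for a look.

```bash
python3 - <<'E'
from plan import *
plan([0.56,.19,.29],98,10)
E
```

```text
n 10 d [-0.00082337  0.04857662 -0.0006197 ] rot [-11.29819561  -0.13583302  -0.02282941]
[0.06, 4.84, -0.36, -1.13, -0.01, -0.0]
[0.06, 4.85, -0.27, -1.13, -0.01, -0.0]
[0.06, 4.86, -0.17, -1.13, -0.01, -0.0]
[0.06, 4.86, -0.07, -1.13, -0.01, -0.0]
[0.06, 4.86, 0.02, -1.13, -0.01, -0.0]
[0.06, 4.86, 0.12, -1.13, -0.01, -0.0]
[0.06, 4.85, 0.21, -1.13, -0.01, -0.0]
[0.06, 4.85, 0.31, -1.13, -0.01, -0.0]
[0.06, 4.84, 0.4, -1.13, -0.01, -0.0]
[0.06, 4.83, 0.5, -1.13, -0.01, -0.0]
```

```bash
python3 -m creep '[[[0,2.5,-0.3,-1,0,0,0],[0,4,-0.3,-1,0,0,0],[0,4.5,-0.3,-1,0,0,0],[0,4.5,-0.2,-1,0,0,0],[0.1,4.5,0,-1,0,0,0],[0.1,4.5,0.1,-1,0,0,0],[0.1,4.5,0.2,-1,0,0,0],[0.1,4.5,0.3,-1,0,0,0],[0.1,4.5,0.4,-1,0,0,0],[0.1,4,0.4,-1,0,0,0]]]' 55
python3 - <<'E'
from plan import *
plan([0.56,.19,.29],98,3)
print(bot.sense()['joints'])
E
```

```text
t: 8.15
tcp_pos: [0.5517, 0.1442, 0.2862]
tool_rot: [2.587, 1.56, 2.714]
contact_force: [1.2, -0.6, -4.1]
width: 0.22
n 3 d [0.00276287 0.01526796 0.00127576] rot [-0.68445744 -0.51419525 -0.32300849]
[-0.12, 1.48, 0.47, -0.23, -0.17, -0.11]
[-0.12, 1.48, 0.47, -0.23, -0.17, -0.11]
[-0.13, 1.48, 0.48, -0.23, -0.17, -0.11]
[ 0.55420772  0.5266805  -1.1774048   1.66441577  0.49354596  1.29903341
  0.98308706]
```

```bash
python3 -m creep '[[[-0.1,1.5,0.5,-0.2,-0.2,-0.1,0],[-0.1,1.0,0.3,-0.2,-0.1,-0.1,0],[0,0,0,0,0,0,0],[0,0,0,0,0,0,0]]]' 55
python3 - <<'E'
from h import *
np.set_printoptions(precision=4,suppress=True)
print(T(),bot.sense()['joints'])
p=shot('wrist','w4.png');C=cloud(p);np.save('w4.npy',C)
for r in bot.mark_of('socket',p)[:2]: print(r['conf'],w(p,r['at']),px(p,r['at']))
p=shot('top','t4.png')
E
```

```text
t: 8.65
tcp_pos: [0.5519, 0.1774, 0.2876]
tool_rot: [2.612, 1.564, 2.758]
contact_force: [0.5, -0.6, -2.8]
width: 0.213
[[-0.0065 -0.1459  0.9893  0.5519]
 [ 0.0026  0.9893  0.1459  0.1774]
 [-1.      0.0035 -0.006   0.2876]
 [ 0.      0.      0.      1.    ]] [ 0.4805  0.5407 -1.1692  1.6421  0.5064  1.3088  0.9422]
0.61 [0.5503 0.2887 0.0235] (406.29565634496316, 178.50530033191734)
```

View pics/w4.png

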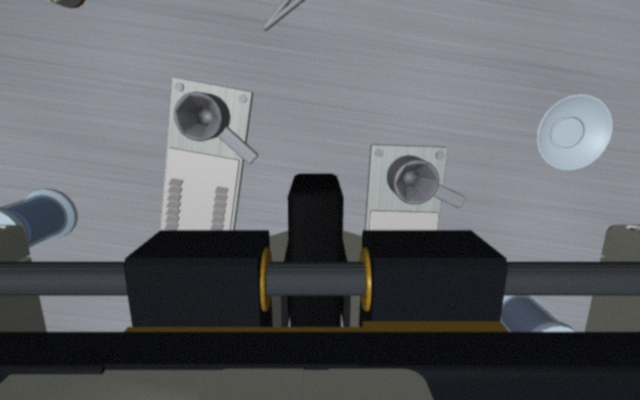

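The slide rack's screw is at (415,181) with its finger running to (463,203). Its plate spans columns 370–447. The key is held upright between the jaws.

```bash
python3 - <<'E'
from h import *
from scipy.optimize import least_squares
np.set_printoptions(precision=4,suppress=True)
C=np.load('w4.npy')
d=np.hypot(C[...,0]-.55,C[...,1]-.29)
H=C[(d<.045)&(C[...,2]>.045)&(C[...,2]<.062)]
print(len(H),H.mean(0),'minarea',cv2.minEnclosingCircle((H[:,:2]*1000).astype(np.float32)))
f=least_squares(lambda q:np.maximum(np.abs(np.hypot(H[:,0]-q[0],H[:,1]-q[1])-.0235)-.003,0),[.55,.29]);print('ring',f.x)
c=f.x
d=np.hypot(C[...,0]-c[0],C[...,1]-c[1])
m=(d>.029)&(d<.08)&(C[...,1]>c[1]+.02)&(C[...,2]>.006)
print(np.histogram(C[m][:,2],15,(0,.06)))
F=C[m&(C[...,2]>.015)&(C[...,0]<c[0]+.06)]
v=F[:,:2]-c;print(len(F),'far',np.hypot(*v.T).max())
far=F[(np.hypot(*v.T)>.045)];print('finger z',far[:,2].mean(),'ang from centre',np.degrees(np.arctan2(*(far[:,:2].mean(0)-c)[::-1])))
l=cv2.fitLine((far[:,:2]).astype(np.float32),cv2.DIST_L2,0,1e-6,1e-6).ravel();print('line ang',np.degrees(np.arctan2(l[1],l[0])),'perp dist of c',np.cross(l[:2],c-l[2:]))
# plate
P=C[(C[...,2]>.004)&(C[...,2]<.013)&(abs(C[...,0]-.53)<.05)&(abs(C[...,1]-.29)<.06)]
print(len(P),np.median(P[:,2]) if len(P) else 0)
if len(P): print(cv2.minAreaRect((P[:,:2]*1000).astype(np.float32)))
im=cv2.imread('pics/t4.png');cv2.imwrite('pics/t4c.png',cv2.resize(im[80:220,110:250],None,fx=4,fy=4,interpolation=2))
E
```

```text
1018 [0.5474 0.2922 0.0511] minarea ((547.8948364257812, 291.95440673828125), 26.16457748413086)
ring [0.5474 0.2909]
(array([  0,   0, 625, 350, 264,   4, 329,  66,   0,   0,   0,   0,   0,
         0,   0]), array([0.   , 0.004, 0.008, 0.012, 0.016, 0.02 , 0.024, 0.028, 0.032,
       0.036, 0.04 , 0.044, 0.048, 0.052, 0.056, 0.06 ]))
717 far 0.0769888542509113
finger z 0.02169174015164473 ang from centre 54.95070857228897
line ang -29.631254 perp dist of c -0.05613078223367952
2068 0.011078792666362497
((540.98486328125, 292.26324462890625), (77.90354919433594, 101.20757293701172), 0.0714234709739685)<stdin>:16: DeprecationWarning: Arrays of 2-dimensional vectors are deprecated. Use arrays of 3-dimensional vectors instead. (deprecated in NumPy 2.0)
```

```bash
python3 - <<'E'
import cv2
im=cv2.imread('pics/w4.png');cv2.imwrite('pics/w4c.png',cv2.resize(im[130:230,350:480],None,fx=6,fy=6,interpolation=2)[:600])
E
```

```text
(no output)
```

View pics/w4c.png

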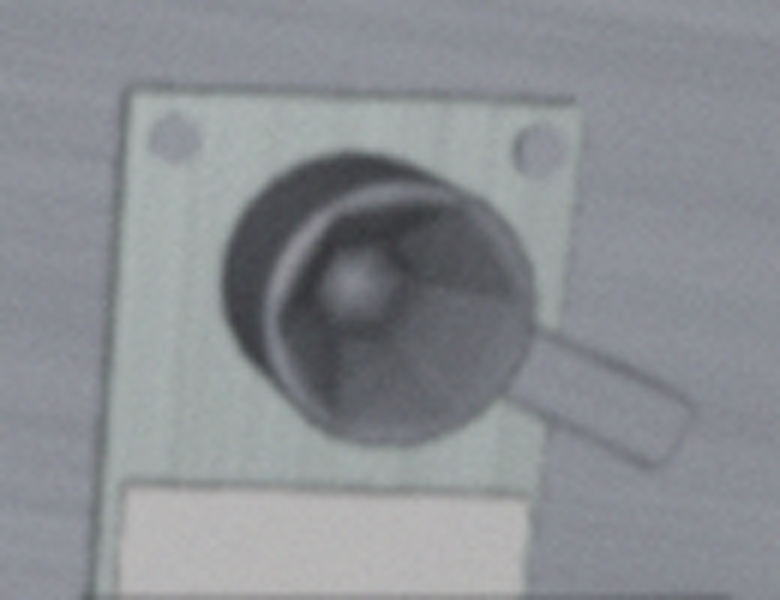

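```bash
python3 - <<'E'
from h import *
C=np.load('w4.npy');c=np.array([.5479,.292])
d=np.hypot(C[...,0]-c[0],C[...,1]-c[1])
F=C[(d>.034)&(d<.078)&(C[...,2]>.021)&(C[...,2]<.033)&(C[...,1]>c[1]+.015)&(C[...,0]<c[0]+.05)]
far=F[np.hypot(*(F[:,:2]-c).T)>.036]
print(len(far),far[:,2].mean(),'from c',np.degrees(np.arctan2(*(far[:,:2].mean(0)-c)[::-1])))
print(cv2.minAreaRect((far[:,:2]*1000).astype(np.float32)))
l=cv2.fitLine(far[:,:2].astype(np.float32),cv2.DIST_L2,0,1e-6,1e-6).ravel();print(np.degrees(np.arctan2(l[1],l[0])))
# top plate edge (side near robot): for several y columns, min x of plate; right side edges per x
P=C[(C[...,2]>.007)&(C[...,2]<.014)&(abs(C[...,0]-.54)<.07)&(abs(C[...,1]-.29)<.06)]
for y0 in [(.255,.325)]:
    b=[];
    for y in np.arange(.258,.325,.004):
        s=P[abs(P[:,1]-y)<.002]; 
        if len(s): b.append([y,s[:,0].min()])
    b=np.array(b);k=np.polyfit(*b.T,1);print('near edge slope deg (dx/dy)',np.degrees(np.arctan(k[0])),np.std(b[:,1]-np.polyval(k,b[:,0])))
for f,n in ((np.min,'min y'),(np.max,'max y')):
    b=[]
    for x in np.arange(.505,.575,.004):
        s=P[abs(P[:,0]-x)<.002]
        if len(s): b.append([x,f(s[:,1])])
    b=np.array(b);k=np.polyfit(*b.T,1);r=b[:,1]-np.polyval(k,b[:,0]);g=abs(r)<.002;k=np.polyfit(*b[g].T,1);print(n,'dy/dx deg',np.degrees(np.arctan(k[0])),r.std())
E
```

```text
396 0.027105088144201494 from c 73.85910812989162
((563.189697265625, 344.240234375), (37.84115219116211, 15.932367324829102), 73.50115203857422)
73.22347
near edge slope deg (dx/dy) -6.278489795416279 0.00019790683688425897
min y dy/dx deg 12.492538544019034 0.017846926271058407
max y dy/dx deg 17.864767193173734 0.0226813900344538<stdin>:22: RankWarning: Polyfit may be poorly conditioned
<stdin>:22: RankWarning: Polyfit may be poorly conditioned
```

```bash
python3 - <<'E'
from plan import *
plan([0.548,.292,.25],103.6,4)
E
```

```text
n 4 d [-0.00105779  0.02872864 -0.00943257] rot [-5.25847774 -0.31621056 -0.23082803]
[0.95, 2.85, 0.32, -1.31, -0.08, -0.06]
[0.95, 2.85, 0.38, -1.31, -0.08, -0.06]
[0.95, 2.84, 0.45, -1.31, -0.08, -0.06]
[0.95, 2.83, 0.51, -1.31, -0.08, -0.06]
```

```bash
python3 -m creep '[[[0.5,2.5,0.3,-1.3,-0.1,-0.1,0],[1,3,0.4,-1.3,-0.1,-0.1,0],[1,3,0.5,-1.3,-0.1,0,0],[1,2.5,0.5,-1.3,-0.1,0,0],[0,0,0,0,0,0,0]]]' 55
python3 - <<'E'
from plan import *
plan([0.548,.292,.19],103.6,2)
E
```

```text
t: 9.43
tcp_pos: [0.5527, 0.2849, 0.2511]
tool_rot: [-0.957, 1.569, -0.73]
contact_force: [-1.7, -0.6, -2.6]
width: 0.216
n 2 d [-0.00234234  0.00353708 -0.03052786] rot [-0.5865009   0.06522671  0.09354728]
[3.05, 0.4, -0.15, -0.29, 0.03, 0.05]
[3.05, 0.4, -0.15, -0.29, 0.03, 0.05]
```

```bash
python3 -m creep '[[[2,0.4,-0.2,-0.3,0,0.1,0],[2,0.3,-0.2,-0.3,0,0,0],[1.5,0,0,0,0,0,0],[0,0,0,0,0,0,0],[0,0,0,0,0,0,0]]]' 55
python3 - <<'E'
from plan import *
plan([0.548,.292,.185],103.6,1)
s=shot('scene','s5.png')
for r in bot.mark_of('key_tip',s)[:2]: print(r['conf'],w(s,r['at']))
cv2.imwrite('pics/s5c.png',cv2.resize(s['color'][150:390,400:540,::-1],None,fx=2.5,fy=2.5,interpolation=2))
E
```

```text
t: 10.05
tcp_pos: [0.5484, 0.2861, 0.1909]
tool_rot: [-1.895, 1.568, -1.664]
contact_force: [-0.9, 0.2, -3.7]
width: 0.215
n 1 d [-0.00036174  0.00589307 -0.00594518] rot [-0.31354462 -0.04829305  0.14220426]
[0.59, 0.58, 0.1, -0.31, -0.05, 0.14]
0.96 [0.55325253 0.29076738 0.06945859]
```

View pics/s5c.png

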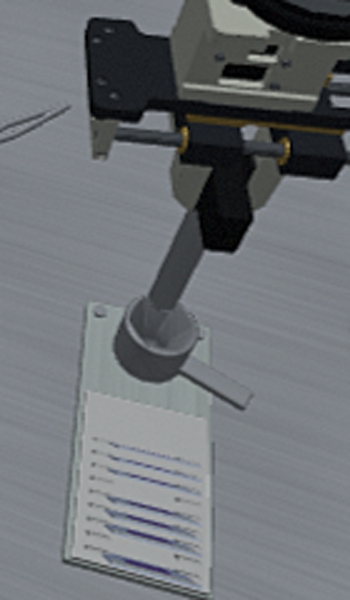

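The key tip sits just above the head and slightly off its centre. I correct by 6 mm, then lower.

```bash
python3 -m creep '[[[0.2,0.6,0.1,-0.3,0,0.1,0],[0,0,0,0,0,0,0]]]' 55
python3 - <<'E'
from plan import *
plan([0.548,.292,.165],103.6,1)
E
```

```text
t: 10.4
tcp_pos: [0.5486, 0.2932, 0.1902]
tool_rot: [-0.022, 1.569, 0.216]
contact_force: [-0.2, 0.3, -4.2]
width: 0.219
n 1 d [-0.00055429 -0.00123031 -0.02518556] rot [-3.61210659e-05  8.29083743e-02  1.78372371e-03]
[2.52, -0.11, -0.09, -0.0, 0.08, 0.0]
```

```bash
python3 -m creep '[[[1,-0.1,0,0,0,0,0],[1,0,0,0,0,0,0],[0.8,0,0,0,0,0,0],[0,0,0,0,0,0,0]]]' 55
python3 - <<'E'
from plan import *
plan([0.548,.292,.135],103.6,1);print(bot.sense()['moment'])
E
```

```text
t: 10.9
tcp_pos: [0.5486, 0.2919, 0.1597]
tool_rot: [-0.746, 1.57, -0.508]
contact_force: [-0.0, -0.1, -3.1]
width: 0.215
n 1 d [-0.00062166  0.00010506 -0.02469648] rot [0.00613213 0.0407568  0.03764725]
[2.47, 0.03, -0.06, 0.01, 0.04, 0.04]
[ 0.15357188 -0.13347797  0.05569621]
```

```bash
python3 -m creep '[[[0.7,0,0,0,0,0,0],[0.7,0,0,0,0,0,0],[0.5,0,0,0,0,0,0],[0.3,0,0,0,0,0,0]]]' 55
python3 - <<'E'
from plan import *
plan([0.548,.292,.135],103.6,1);print(bot.sense()['moment'])
E
```

```text
t: 11.4
tcp_pos: [0.549, 0.2921, 0.1365]
tool_rot: [-0.234, 1.569, 0.004]
contact_force: [1.1, -0.6, -2.6]
width: 0.217
n 1 d [-9.72388491e-04 -5.35309760e-05 -1.52010277e-03] rot [-0.00545095  0.07721445  0.01838125]
[0.15, 0.02, -0.1, -0.01, 0.08, 0.02]
[ 0.13920312 -0.13413656  0.00537414]
```

```bash
python3 -m creep '[[[0.2,0,0,0,0,0,0],[0.2,0,0,0,0,0,0],[0.2,0,0,0,0,0,0]]]' 55
python3 - <<'E'
from plan import *
plan([0.548,.292,.135],103.6,1);print(bot.sense()['moment'])
E
```

```text
t: 11.78
tcp_pos: [0.5493, 0.2926, 0.1346]
tool_rot: [-0.647, 1.567, -0.41]
contact_force: [-3.8, -4.2, 11.2]
width: 0.218
n 1 d [-0.00131129 -0.00061663  0.00041806] rot [-0.02346876  0.16594935  0.1254817 ]
[-0.04, -0.03, -0.14, -0.02, 0.17, 0.13]
[-1.13378416  1.27294805 -0.03341816]
```

The key is seated: TCP 0.1346 puts the tip at about 0.016, with floor contact of 11 N. Now the clockwise turn.

```bash
python3 -m creep '[[[0,0,-0.1,4,0.1,0.1,0],[0,0,0,6,0,0,0],[0,0,0,6,0,0,0],[0,0,0,6,0,0,0],[0,0,0,6,0,0,0],[0,0,0,0,0,0,0]]]' 55
python3 - <<'E'
from plan import *
plan([0.549,.292,.1345],30,6);s=bot.sense();print(s['moment'],s['joints'])
s=shot('scene','s6.png')
cv2.imwrite('pics/s6c.png',cv2.resize(s['color'][150:390,400:540,::-1],None,fx=2.5,fy=2.5,interpolation=2))
E
```

```text
t: 12.52
tcp_pos: [0.548, 0.2928, 0.1357]
tool_rot: [0.296, 1.568, 0.031]
contact_force: [1.3, -0.6, -3.5]
width: 0.214
n 6 d [ 0.00016186 -0.00013266 -0.00019251] rot [44.81685206  0.10503272 -0.0861841 ]
[0.02, -0.01, 0.02, 7.47, 0.02, -0.01]
[0.02, -0.01, 0.02, 7.47, 0.02, -0.01]
[0.02, -0.0, 0.02, 7.47, 0.02, -0.01]
[0.02, -0.0, 0.02, 7.47, 0.02, -0.01]
[0.02, 0.0, 0.02, 7.47, 0.02, -0.01]
[0.02, 0.0, 0.02, 7.47, 0.02, -0.01]
[ 0.04271371 -0.24416362 -0.01022761] [ 0.10402743  0.69994768 -0.91458687  1.69426736  0.62503506  1.06402724
  0.29204235]
```

View pics/s6c.png

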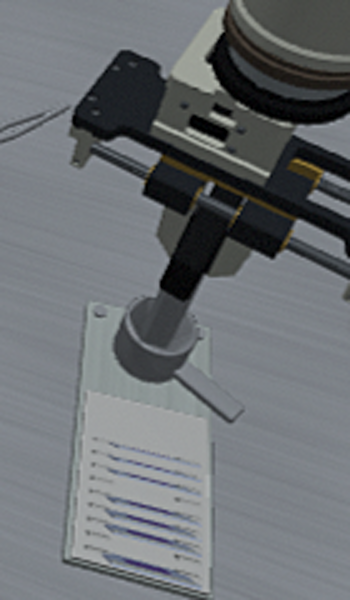

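The key is seated and the finger has begun to follow, with its tip now at crop (240,410). I measure finger angle with the scene cloud as I go.

```bash
cat > fin.py <<'E'
from h import *
def finger(cam,f=None,zr=(.021,.033)):
    p=shot(cam,f);C=cloud(p)
    off={'scene':(.5505,.2945),'top':(.5465,.291),'wrist':(.548,.292)}[cam];c=np.array(off)
    d=np.hypot(C[...,0]-c[0],C[...,1]-c[1])
    F=C[(d>.036)&(d<.078)&(C[...,2]>zr[0])&(C[...,2]<zr[1])&(C[...,1]>c[1]-.02)&(C[...,0]>c[0]-.03)]
    if len(F)<20: print(cam,'few',len(F));return
    print(cam,len(F),'z',F[:,2].mean(),'from c',np.degrees(np.arctan2(*(F[:,:2].mean(0)-c)[::-1])),cv2.minAreaRect((F[:,:2]*1000).astype(np.float32)))
    l=cv2.fitLine(F[:,:2].astype(np.float32),cv2.DIST_L2,0,1e-6,1e-6).ravel();print('  line',np.degrees(np.arctan2(l[1],l[0])))
E
python3 - <<'E'
from fin import *
finger('scene');finger('top')
E
python3 -m creep '[[[0.1,0,0,6,0,0,0],[0,0,0,6,0,0,0],[0,0,0,6,0,0,0],[0.1,0,0,6,0,0,0],[0,0,0,0,0,0,0]]]' 55
python3 - <<'E'
from fin import *
finger('scene','s7.png');finger('top')
from plan import *
plan([0.549,.292,.1345],30,1);s=bot.sense();print(s['moment'],s['joints'])
E
```

```text
scene 193 z 0.02516311949197305 from c 60.54400005415472 ((576.8518676757812, 342.06182861328125), (37.281272888183594, 17.14676284790039), 58.872982025146484)
  line 61.57884
top few 0
t: 13.3
tcp_pos: [0.5482, 0.2931, 0.1354]
tool_rot: [0.838, 1.568, 0.151]
contact_force: [-0.7, -0.4, -3.7]
width: 0.213
scene 203 z 0.025127418223284712 from c 37.44920032428382 ((592.7715454101562, 328.63897705078125), (37.56596374511719, 18.048616409301758), 39.59918212890625)
  line 39.091934
top few 0
n 1 d [ 0.00076415 -0.00113129 -0.0008433 ] rot [20.68229148  0.05790084 -0.12156438]
[0.08, -0.04, 0.13, 20.68, 0.06, -0.12]
[-0.27377352  0.04188976 -0.00707473] [ 0.04966725  0.66155863 -0.82373969  1.6954973   0.55431035  1.03111094
 -0.07830255]
```

```bash
python3 -m creep '[[[0.1,0,0.1,6,0,-0.1,0],[0,0,0,6,0,0,0],[0,0,0,6,0,0,0],[0.1,0,0,6,0,0,0],[0,0,0,0,0,0,0]]]' 55
python3 - <<'E'
from fin import *
finger('scene','s8.png');finger('top')
from plan import *
plan([0.549,.292,.1345],30,1);s=bot.sense();print(s['moment'],s['joints'])
i=cv2.imread('pics/s8.png')
cv2.imwrite('pics/s8c.png',cv2.resize(i[150:390,400:540],None,fx=2.5,fy=2.5,interpolation=2))
E
```

```text
t: 14.02
tcp_pos: [0.5487, 0.2934, 0.1352]
tool_rot: [1.333, 1.57, 0.229]
contact_force: [-0.2, -0.8, -2.2]
width: 0.214
scene 199 z 0.025186639268114472 from c 14.150099631247297 ((603.336669921875, 308.021240234375), (37.859893798828125, 15.982206344604492), 15.230711936950684)
  line 15.855125
top 47 z 0.025005219835185832 from c 13.571091324813212 ((607.91943359375, 306.4435119628906), (22.54166030883789, 14.804455757141113), 20.255369186401367)
  line 59.30375
n 1 d [ 0.00027933 -0.00146378 -0.00065865] rot [-3.25939188e+00 -5.42637292e-04 -4.16099254e-02]
[0.07, -0.04, 0.14, -3.26, -0.0, -0.04]
[-0.41609589  0.24437982 -0.05423971] [-0.0095453   0.62959949 -0.73092492  1.69453483  0.48418869  1.00583668
 -0.44409706]
```

View pics/s8c.png

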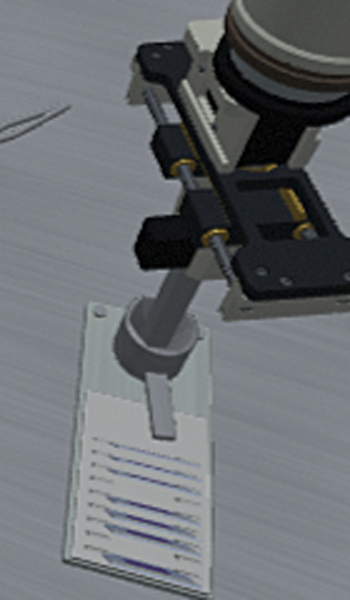

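```bash
python3 - <<'E'
from fin import *
for cam in ('scene','top'):
    p=shot(cam);C=cloud(p)
    P=C[(C[...,2]>.007)&(C[...,2]<.022)&(abs(C[...,0]-.6)<.14)&(abs(C[...,1]-.295)<.075)]
    print(cam,len(P),cv2.minAreaRect((P[:,:2]*1000).astype(np.float32)))
    for f,n in ((np.min,'ymin'),(np.max,'ymax')):
        b=np.array([[x,f(s[:,1])] for x in np.arange(.50,.70,.004) for s in [P[abs(P[:,0]-x)<.003]] if len(s)>5])
        q=cv2.fitLine(b.astype(np.float32),cv2.DIST_HUBER,0,1e-6,1e-6).ravel();print(n,np.degrees(np.arctan(q[1]/q[0])))
E
```

```text
scene 4179 ((615.1463623046875, 301.2734680175781), (205.53187561035156, 94.3675765991211), 6.3776140213012695)
ymin 6.2215605
ymax 6.146235
top 1196 ((628.8931274414062, 298.95379638671875), (167.4045867919922, 94.49107360839844), 6.636545658111572)
ymin 6.711479
ymax 40.16473
```

Rack direction is 6.2–6.6° and the finger is at about 15.3°, so about 9° remains.

```bash
python3 -m creep '[[[0.1,0,0.1,4.5,0,0,0],[0,0,0,4.5,0,0,0],[0,0,0,0,0,0,0],[0,0,0,0,0,0,0]]]' 55
python3 - <<'E'
from fin import *
finger('scene','s9.png');finger('scene');finger('top')
from plan import *
plan([0.549,.292,.1345],17.5,1);s=bot.sense();print(s['moment'])
E
```

```text
t: 14.72
tcp_pos: [0.5489, 0.2934, 0.135]
tool_rot: [2.766, 1.569, 1.507]
contact_force: [-1.5, -1.4, 1.6]
width: 0.217
scene 197 z 0.025268371393029114 from c 5.722016708714706 ((605.0008544921875, 300.0707092285156), (38.21139144897461, 15.74198055267334), 7.17582368850708)
  line 7.1407466
scene 194 z 0.025208038081151136 from c 5.698534201960274 ((604.9581298828125, 300.1747741699219), (37.62607192993164, 15.643552780151367), 8.222898483276367)
  line 6.830748
top 82 z 0.024888405830366823 from c 4.57877218382425 ((602.616943359375, 296.7402038574219), (35.54368591308594, 16.16260528564453), 6.633510112762451)
  line 23.592201
n 1 d [ 9.84115318e-05 -1.38056534e-03 -5.43141712e-04] rot [ 0.29521523 -0.09053706 -0.0347012 ]
[0.05, -0.03, 0.13, 0.3, -0.09, -0.03]
[-0.43533083  0.23971125  0.02431056]
```

The finger is within about 1° of straight across. I press lightly to confirm the seat, then let go.

```bash
python3 -m creep '[[[0.2,0,0,0,0,0,0],[0.2,0,0,0,0,0,0],[0,0,0,0,0,0,0]]]' 55
python3 -m creep '[[[0,0,0,0,0,0,0.25],[0,0,0,0,0,0,0.35],[0,0,0,0,0,0,0.6],[0,0,0,0,0,0,0.8],[0,0,0,0,0,0,0.8],[0,0,0,0,0,0,0.8],[0,0,0,0,0,0,0.8]]]' 55
python3 - <<'E'
from fin import *
finger('scene','s10.png');print(T())
E
```

```text
t: 15.25
tcp_pos: [0.5488, 0.2935, 0.1348]
tool_rot: [1.25, 1.57, -0.008]
contact_force: [-0.7, -1.5, -5.1]
width: 0.213
t: 16.12
tcp_pos: [0.5501, 0.2953, 0.1349]
tool_rot: [2.074, 1.566, 0.817]
contact_force: [0.1, 0.5, 0.3]
width: 0.79
scene 195 z 0.02526554536626042 from c 5.731093553287514 ((605.1853637695312, 300.0371398925781), (38.19586181640625, 15.48037338256836), 7.7483811378479)
  line 7.661842
[[ 0.00347691  0.95126301  0.30836114  0.55011991]
 [ 0.00373021  0.30834852 -0.95126614  0.29535166]
 [-0.999987    0.00445772 -0.00247631  0.13492146]
 [ 0.          0.          0.          1.        ]]
```

```bash
python3 -m creep '[[[-1,0,0,0,0,0,0.8],[-2,0,0,0,0,0,0.8],[-3,0,0,0,0,0,0.8],[-4,0,0,0,0,0,0.8],[-4,0,0,0,0,0,0.8],[-4,0,0,0,0,0,0.8],[0,0,0,0,0,0,0.8]]]'
python3 - <<'E'
from fin import *
for i in range(3): finger('scene')
finger('top','t11.png')
p=shot('scene','s11.png')
for k in ('key_grip','key_tip','socket'):
    for r in bot.mark_of(k,p)[:1]: print(k,r['conf'],w(p,r['at']))
C=cloud(p);H=C[(np.hypot(C[...,0]-.55,C[...,1]-.293)<.06)&(C[...,2]>.14)&(C[...,2]<.19)]
print('handle top',np.percentile(H[:,2],[50,90,97]),cv2.minAreaRect((H[H[:,2]>.165][:,:2]*1000).astype(np.float32)))
i=p['color'][:,:,::-1];cv2.imwrite('pics/s11c.png',cv2.resize(i[150:390,400:540],None,fx=2.5,fy=2.5,interpolation=2))
p=shot('wrist','w11.png')
E
```

```text
t: 17.05
tcp_pos: [0.5495, 0.2964, 0.33]
tool_rot: [1.921, 1.559, 0.666]
contact_force: [0.1, -0.2, 0.1]
width: 0.806
scene 192 z 0.025252107990349992 from c 5.787818718500235 ((605.1341552734375, 300.09027099609375), (37.698997497558594, 15.589018821716309), 7.3809099197387695)
  line 7.898235
scene 193 z 0.025232401895561588 from c 5.855275464215795 ((605.2225952148438, 300.0809020996094), (38.238990783691406, 15.286466598510742), 8.137969970703125)
  line 7.862009
scene 191 z 0.025148653888632824 from c 5.807989776417372 ((605.5294189453125, 300.1494140625), (37.58343505859375, 15.740983009338379), 8.18240737915039)
  line 7.6033254
top 84 z 0.024497468549723806 from c 4.5783381565707915 ((601.6046752929688, 296.04815673828125), (35.39373016357422, 16.171220779418945), 11.052972793579102)
  line 24.634115
key_grip 0.66 [0.54925399 0.29253018 0.15521933]
key_tip 0.85 [0.55191865 0.29906666 0.01374798]
socket 0.94 [0.55108992 0.29209017 0.01880582]
handle top [0.1671842  0.17202252 0.17262424] ((550.7767333984375, 292.9027099609375), (21.789159774780273, 79.13250732421875), 18.408002853393555)
```

View pics/s11c.png

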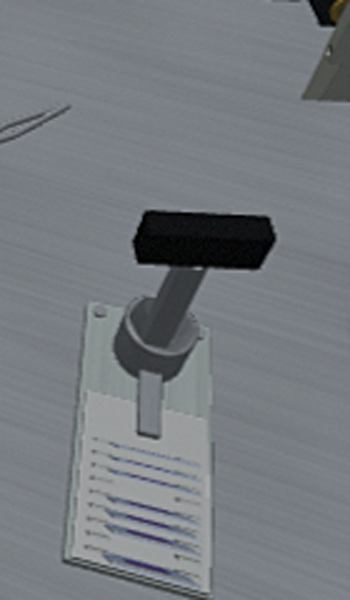

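View pics/w11.png

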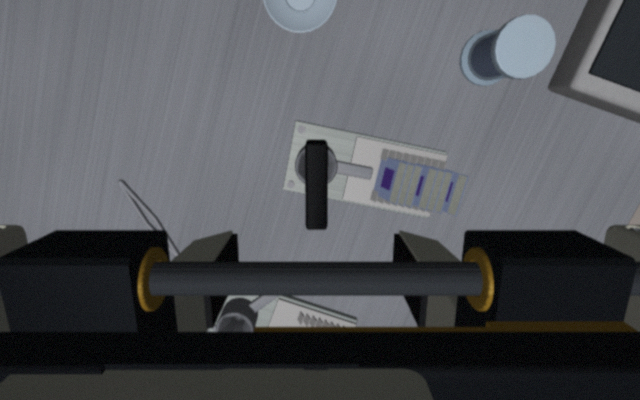

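```bash
python3 - <<'E'
from fin import *
p=shot('wrist');C=cloud(p);c=np.array([.548,.292])
d=np.hypot(C[...,0]-c[0],C[...,1]-c[1])
F=C[(d>.036)&(d<.078)&(C[...,2]>.021)&(C[...,2]<.033)&(C[...,0]>.56)&(abs(C[...,1]-.30)<.03)]
print(len(F),cv2.minAreaRect((F[:,:2]*1000).astype(np.float32)),F.mean(0),np.degrees(np.arctan2(*(F[:,:2].mean(0)-c)[::-1])))
P=C[(C[...,2]>.007)&(C[...,2]<.022)&(abs(C[...,0]-.6)<.14)&(abs(C[...,1]-.295)<.075)]
print(cv2.minAreaRect((P[:,:2]*1000).astype(np.float32)))
v,u=np.where((d<.1)&(C[...,2]>0));cv2.imwrite('pics/w12c.png',cv2.resize(p['color'][110:230,270:470,::-1],None,fx=4,fy=4,interpolation=2))
E
```

```text
374 ((602.139404296875, 299.2224426269531), (39.3326416015625, 16.163848876953125), 6.907713890075684) [0.60243389 0.29975935 0.02672967] 8.112653099461504
((613.114013671875, 300.0660705566406), (204.07913208007812, 94.01262664794922), 6.4882588386535645)
```

View pics/w12c.png

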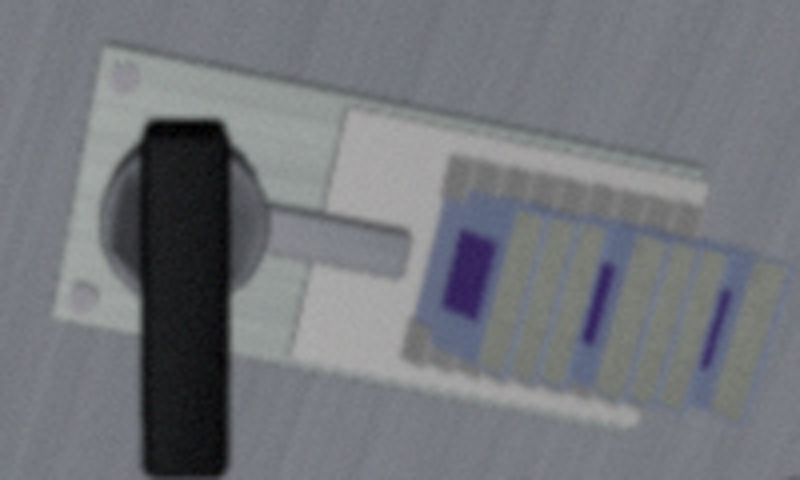

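The finger is at 6.9° and the rack at 6.5°. The close-up shows the finger straight across the edge toward the slides, the key seated and the gripper clear, so I hand in.

```bash
python3 - <<'E'
from h import *
bot.job_done();print(bot.sense()['t'])
E
```

```text
the job is handed in; nothing more can be done
the job is handed in; nothing more can be done
```

The larger hex key is standing seated in the clamp screw beside the slide rack, the clamp finger points straight across the rack's edge, and the gripper has let go. I handed the job in at about 17.5 s of the 51 s allowed.

I took the key from its stand and lowered it to the socket floor, where it met about 11 N. Only then did I turn the screw clockwise, opening the gripper and lifting about 0.2 m clear once the finger was across.

**Last checks, after release:**
- **Key seated:** the handle top measured 0.172 m, which matches 16 mm of socket floor plus the 156 mm key.
- **Finger angle:** the wrist camera gave 6.9° for the finger and 6.5° for the rack. The scene camera gave 5.8–8.2° for the finger, depending on the method, and about 6.2° for the rack. That is within about 2° of straight across in the worst case.
- **Disagreements:** the top camera, with few points on the finger, gave anything from 4.6° to 24.6°, so I set it aside. The cameras' positions differ by about 4 mm.
- **Forces and clearance:** the highest contact force I read was about 12 N. In the last pictures the slides looked undisturbed and nothing touched the gripper.

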